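# Put the bench tools back in the tool stand

## Task

Two mouths of the tool stand are blocked by an offcut of square tube: first take it off and lay it flat in the scrap tray. Then take the drift punch and the file from the sloping rest and stand them upright in the stand, the punch in the narrow tube and the file, blade down, in the wide tube, each lowered gently right to the bottom and let go. Leave the brush and everything else on the bench where it is.

Things in the scene. Friction and masses are not known exactly. Their poses are not given: they have to be found in the camera images.
- rest: Fixed sloping tool rest: base 130 (x) x 150 (y) x 8 mm with two open steel channels (centre lines y = -37.5, +37.5 mm) rising at 40 deg from horizontal towards its +x. Channel: 100 mm long, 22 mm wide inside (30 outside), walls 10 mm high, stop at the low end (floor there at x = -50, z = 20 mm). The tools' upper parts stick out free beyond the high ends. Origin: centre of the underside, z up.
- drift: Loose drift punch: plain steel round bar, diameter 14 mm, 160 mm long, about 0.19 kg, chamfered ends. Leans in either channel of the rest, foot against the low stop, rising at 40 deg. Origin on its underside line at the foot, 7 mm off its axis (axis at z = 7 mm); +x runs along the bar from foot to head.
- drift_foot (a point): Centre of the drift punch's foot end face (the lower end, which goes into the tube).
- drift_head (a point): Centre of the drift punch's head end, 160 mm from the foot.
- file: Loose square file, 185 mm long, about 0.22 kg: dark steel blade 18 x 18 x 105 mm, then a round wooden handle of 28 mm diameter (full from 118 to 172 mm from the foot). Balance 55 to 75 mm from the foot. Leans in the other channel, blade down, rising at 40 deg. Origin on its underside line at the blade end, 9 mm off its axis (axis at z = 9 mm); +x runs from blade end to handle end.
- file_foot (a point): Centre of the file's blade end face (the lower end, which goes into the tube).
- file_head (a point): Centre of the file's handle end, 185 mm from the foot.
- stand: Fixed tool stand: steel base 80 (x) x 215 (y) x 8 mm with three upright steel tubes in a row along its y, at y = -75, 0 and +75 mm. The tube at +75 (33 mm outside, 70 mm high) holds the brush; the narrow and the wide tube have the other two places in either order. Origin: centre of the base's underside, z up.
- narrow: The narrow tube, fixed upright on the stand's base: bore 22 mm, outside 30 mm, 70 mm high, floor 5 mm thick, 65 mm deep inside. Origin: centre of its underside (8 mm above the bench), z up. The drift punch belongs in it; the file does not fit.
- narrow_in (a point): Centre of the narrow tube's inner floor (5 mm above its underside).
- wide: The wide tube, fixed upright on the stand's base: bore 33 mm, outside 41 mm, 70 mm high, floor 5 mm thick, 65 mm deep inside. Origin: centre of its underside, z up. The file belongs in it.
- wide_in (a point): Centre of the wide tube's inner floor (5 mm above its underside).
- offcut: Loose offcut of square steel tube, 30 x 30 mm section, 120 mm long, wall 3 mm, about 0.28 kg, lying across the mouths of the narrow and the wide tube at the start (underside 78 mm above the bench). Origin: centre of its underside; x along its length.
- offcut_mid (a point): Centre of the offcut's volume.
- tray: Fixed grey open steel scrap tray, 180 (x) x 130 (y) x 40 mm high outside, wall and floor 4 mm. Origin: centre of its underside, z up.
- tray_in (a point): Centre of the tray's inner floor; axes as the tray's.
- brush: Bystander: wire brush standing upright in the third tube, round handle of 20 mm down, head 20 x 36 mm at the top, 154 mm long. Origin at its lower end.
- jar: Bystander: amber glass jar, diameter 56 mm, 85 mm high, standing on the bench. Origin: centre of its underside.
- hammer: Bystander: hammer lying on the bench beyond the tray, origin under its middle.
- wrench: Bystander: spanner lying on the bench beyond the tray, origin under its middle.
- mug: Bystander: white mug, diameter 80 mm, 90 mm high, standing at one side. Origin: centre of its underside.
- vblock: Bystander: steel V-block like block, 70 x 50 x 45 mm, standing at one side. Origin: centre of its underside.
- oilcan: Bystander: red oil bottle, diameter 54 mm, 120 mm high, standing behind the rest or stand. Origin: centre of its underside.
- slug: Bystander: dark steel round slug, diameter 50 mm, 60 mm high, standing behind the rest or stand. Origin: centre of its underside.
There are look-alikes about, which are no part of the job. Leave any green look-alike of the offcut alone. Leave any green look-alike of the file alone.

How it is judged:
On the way:
1. the offcut lies flat in the scrap tray, at rest and let go (x of offcut_mid in the frame of tray_in between -0.07 and 0.07 m and y of offcut_mid in the frame of tray_in between -0.055 and 0.055 m and z of offcut_mid in the frame of tray_in below 0.028 m and linear speed of offcut below 0.03 m/s and contact force between offcut and the fingers below 0.1 N), for 0.2 s.
At the end, for the whole second after the job is handed in: Offcut flat in the tray (middle within 70 x 55 mm of its centre, under 28 mm up); punch in the narrow tube, file blade down in the wide one, each foot within 12 mm of the tube floor and 13 mm of its axis, leaning under 0.25 rad; all at rest; brush still standing (under 0.25 rad) (x of offcut_mid in the frame of tray_in between -0.07 and 0.07 m and y of offcut_mid in the frame of tray_in between -0.055 and 0.055 m and z of offcut_mid in the frame of tray_in below 0.028 m and linear speed of each of offcut, drift, file below 0.03 m/s and horizontal distance between drift_foot and narrow_in below 0.013 m and z of drift_foot in the frame of narrow_in below 0.012 m and angle between each of drift, file's own x axis and vertical below 0.25 rad and horizontal distance between file_foot and wide_in below 0.013 m and z of file_foot in the frame of wide_in below 0.012 m and angle between brush's own z axis and vertical below 0.25 rad); the robot touches nothing.
It fails at once if a bystander on the bench or the brush is moved more than 30 mm (distance of any of jar, hammer, wrench, mug, vblock, oilcan, slug, brush from where it was at the start of the episode above 0.03 m).
It fails at once if the punch is dropped or rammed down its tube (faster than 0.5 m/s) (horizontal distance between drift_foot and narrow_in below 0.02 m and z of drift_foot in the frame of narrow_in below 0.065 m and linear speed of drift above 0.5 m/s).
It fails at once if the file is dropped or rammed down its tube (faster than 0.5 m/s) (horizontal distance between file_foot and wide_in below 0.02 m and z of file_foot in the frame of wide_in below 0.065 m and linear speed of file above 0.5 m/s).
It also fails if it takes over 72 s, if anything falls off the work surface, if the arm or the gripper's body presses on something with over 40 N, if the wrist force passes 120 N, or if a joint passes its speed limit or range.

## Robot

A 6-joint arm with a two-finger parallel gripper is mounted at the origin on the work surface. World frame = base frame: x ahead of the robot, y to its left, z up, the work surface at z = 0. Lengths are in m, angles in rad, forces in N, time in s.
With the tool pointing down it reaches from about 0.3 to 0.775 m from the base axis. Payload 14.6 kg.
Tool frame: the origin (TCP) lies on the centre line of the jaws, within the pads' length; the fingertips stand 17 mm ahead of it and the grasp point (between the pads) lies 2 mm behind it; z points along the fingers, y is the line along which they close (so a half turn about z gives the same grasp; the last joint's range is limited). The gripper opens to 94 mm and grips with 3 to 60 N. Pads are 16 mm wide; open, the fingers measure 119 mm over their backs; the gripper's body (75 mm by 177 mm) begins 78 mm behind the grasp point.
Start: joints at [1.229, 0.3, 1.521, -0, 1.321, -0.067], TCP at [0.149, 0.529, 0.222] pointing down, gripper open.
Joint ranges: [-3.03, 3.03], [-0.79, 2.21], [0.23, 2.52], [-1.04, 4.18], [0, 3.07], [-2.55, 2.55]. Speed limits (rad/s): [2.22, 2.22, 2.57, 3.14, 3.14, 3.14].

## Interface

Orientations are given as a unit quaternion [x, y, z, w].
In Python, from workcell import ctrl, imaging, order, current_time_s, current_q, current_joint_velocities, current_effort, current_position, current_tool_rot, current_force, current_torque, current_finger_gap, current_grip_force gives the robot as it stands. The module is installed in compiled form; this text tells all that it offers. Calls block until the motion is done:
- ctrl.move_to(position, orientation): joint-space move of the TCP to a pose.
- ctrl.move_straight(position, frame=None, vel=0.15): straight line of the TCP; frame=None keeps the orientation; vel is the mean speed in m/s.
- ctrl.move_j(angles): joint-space move.
- ctrl.gripper_open() and ctrl.gripper_close(): open the fingers fully, or close them until they stop; the grip force is fixed at half the most.
- ctrl.hold(seconds).
- ctrl.solve_ik(position, orientation): joint angles nearest the present ones, or None.
- imaging.grab_frame(name): name is "scene" or "top" or "wrist"; returns the picture (400x640x3 uint8, red, green, blue); there is no depth.
- imaging.camera_model(name): a dict with "fovy" (degrees; the focal length in pixels is half the picture's height over the tangent of half this angle, whatever the lens; pixels are square), "cx", "cy" (the principal point, pixels), "D" ([k1, k2, p1, p2, k3] as OpenCV has them; the pictures are not rectified), "R" (3x3) and "t" (3): a world point X has camera coordinates R X + t; the wrist camera has in their place "tool_from_camera" (4x4, takes a point from camera to tool coordinates, whose origin is the TCP and whose axes are the flange's). Camera axes: x right, y down, z forward; pixel columns grow to the right and rows downward; lengths in m; the calibration is good to about 2 mm. A picture is of the moment at which its call begins: read the wrist's pose just before it. camera_model takes no time and is no camera call.
A pose or a line that the arm cannot do raises ctrl.Unreachable and nothing moves.
- order.sign_off(): hands the job in; it is judged then, once.
Readings, each from a call of its own:
- current_time_s(): time.
- current_q(): joint angles.
- current_joint_velocities(): joint speeds.
- current_effort(): joint torques, N m.
- current_position(): TCP position.
- current_tool_rot(): TCP orientation.
- current_force(): force on the tool from outside, world axes, zero at the start.
- current_torque(): the same for the moment, N m.
- current_finger_gap(): opening from 0.0 (shut) to 1.0 (fully open).
- current_grip_force(): force on a finger pad.
Only numpy, scipy, OpenCV 4.12 (cv2) and the standard library are available. Lean on these libraries where they do the work, as an engineer would, in place of code of your own. Each camera call takes 0.05 s, during which the arm holds its last target. There are 200 camera calls.

## Working session

There is one attempt and no reset: what is moved stays moved. The work goes in short steps, each a Python script; the robot and the scene stay as the last script left them, time stands still between calls to the robot, and variables do not carry over. Pictures are saved under pics/ and viewed, at most 10 in all, crops included, and the job is handed in when it is done.

```bash
mkdir -p pics; cat > h.py <<'E'
import numpy as np, cv2
from scipy.spatial.transform import Rotation as Ro
from workcell import *
def K(m):
    f=200/np.tan(np.radians(m["fovy"])/2); return np.array([[f,0,m["cx"]],[0,f,m["cy"]],[0,0,1.]])
def cam(name):
    m=imaging.camera_model(name)
    if name!="wrist": return K(m),np.array(m["D"],float),np.array(m["R"]),np.array(m["t"])
    T=np.array(m["tool_from_camera"]); Rt=Ro.from_quat(current_tool_rot()).as_matrix(); p=np.array(current_position())
    Rc=Rt@T[:3,:3]; c=Rt@T[:3,3]+p
    return K(m),np.array(m["D"],float),Rc.T,-Rc.T@c
def rays(C,px):
    k,D,R,t=C; u=cv2.undistortPoints(np.array(px,float).reshape(-1,1,2),k,D)[:,0]
    d=np.c_[u,np.ones(len(u))]@R; return -R.T@t,d
def onz(C,px,z):
    o,d=rays(C,px); return o+d*((z-o[2])/d[:,2])[:,None]
def proj(C,X):
    k,D,R,t=C; return cv2.projectPoints(np.array(X,float).reshape(-1,1,3),cv2.Rodrigues(R)[0],t,k,D)[0][:,0]
def tri(C1,p1,C2,p2):
    out=[]
    o1,d1=rays(C1,p1);o2,d2=rays(C2,p2)
    for a,b in zip(d1,d2):
        s=np.linalg.lstsq(np.c_[a,-b],o2-o1,rcond=None)[0]; A=o1+s[0]*a;B=o2+s[1]*b; out.append(np.r_[(A+B)/2,np.linalg.norm(A-B)])
    return np.array(out)
def grab(name,fn):
    C=cam(name); im=imaging.grab_frame(name); cv2.imwrite("pics/"+fn,im[:,:,::-1]); return C,im
E
python3 - <<'E'
from h import *
for n in("top","scene"):
    C,_=grab(n,n+"0.png"); print(n,-C[2].T@C[3],C[2][2],C[0][0,0],C[1])
m=imaging.camera_model("wrist");print(m["tool_from_camera"]);print(current_tool_rot())
E
```

```text
top [0.50906848 0.02085048 1.26115795] [ 0.03735615 -0.02931293 -0.998872  ] 397.7404174248153 [-0.09878492  0.          0.          0.          0.        ]
scene [ 1.11494708 -0.01455748  1.02370227] [-0.53121197  0.02534571 -0.84685975] 384.4312391580262 [-0.07189974  0.          0.          0.          0.        ]
[[ 6.76894204e-05 -9.60348087e-01 -2.78803780e-01  8.09589906e-02]
 [ 9.99999924e-01 -4.22105189e-05  3.88180556e-04 -1.01836153e-03]
 [-3.84556907e-04 -2.78803785e-01  9.60348011e-01 -1.62037878e-01]
 [ 0.00000000e+00  0.00000000e+00  0.00000000e+00  1.00000000e+00]]
[ 1.36964895e-01  9.90575762e-01 -5.17278474e-04 -9.75268029e-05]
```

View pics/top0.png

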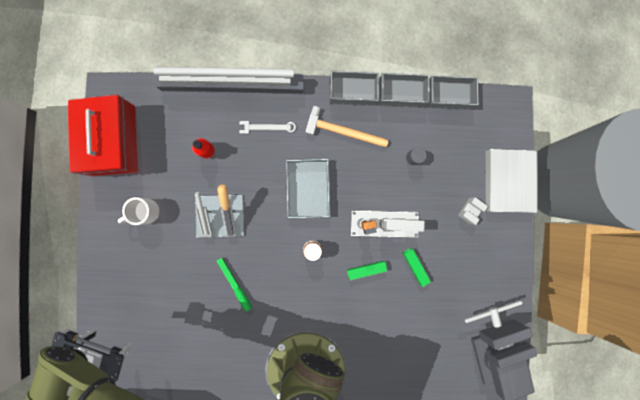

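View pics/scene0.png

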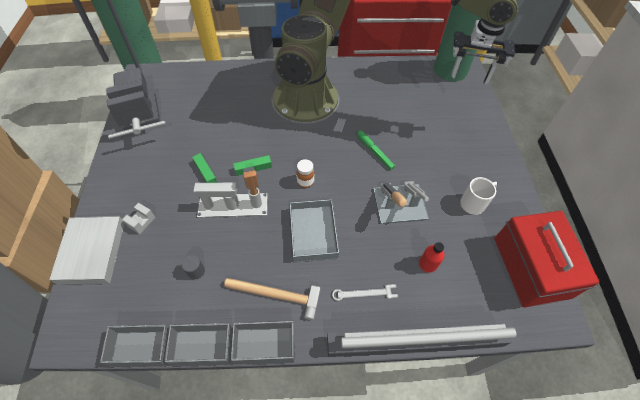

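Top view: rest near (220,215), with the punch in the left channel and the file (orange handle, up-image = +x) in the right. The stand is at (387,223) with the brush at (370,226) and the offcut at (405,225). The tray is at (308,188). Green look-alikes are nearby. I'll take close wrist views next.

```bash
cat >> h.py <<'E'
def down(yaw): # tool z down, tool y (closing) at angle yaw in the xy plane
    y=np.array([np.cos(yaw),np.sin(yaw),0]); z=np.array([0,0,-1.]); return Ro.from_matrix(np.c_[np.cross(y,z),y,z]).as_quat()
E
python3 - <<'E'
from h import *
C=cam("top")
P=lambda px,z:np.round(onz(C,px,z),3)
print("tray",P([(308,188)],.04),"rest",P([(219,215)],.008),"stand",P([(387,223)],.008),"off",P([(405,225)],.1),"brush",P([(370,226)],.17),"jar",P([(312,251)],.085))
t0=current_time_s()
ims=[]
# present pose: x-axis of tool
print(Ro.from_quat(current_tool_rot()).as_matrix().round(2))
for i,(px,z,dx,dy) in enumerate([((219,215),.05,-.0,0),((387,223),.09,0,0)]):
    p=P([px],z)[0]; q=None
    for yaw in (np.pi/2,-np.pi/2):
        Q=down(yaw); pos=[p[0],p[1],.30]
        j=ctrl.solve_ik(pos,Q); print(yaw,j)
        if j is not None and q is None: q=Q
    ctrl.move_to(pos,q); Cw,im=grab("wrist","w%d.png"%i); np.savez("pics/w%d.npz"%i,*Cw,im=im)
    ims.append(im)
cv2.imwrite("pics/w01.png",cv2.resize(np.vstack(ims),None,fx=.75,fy=.75)[:,:,::-1])
print(current_time_s()-t0)
E
```

```text
tray [[0.577 0.006 0.04 ]] rest [[0.487 0.284 0.008]] stand [[ 0.474 -0.248  0.008]] off [[ 0.472 -0.282  0.1  ]] brush [[ 0.469 -0.166  0.17 ]] jar [[ 0.389 -0.009  0.085]]
[[-0.96  0.27 -0.  ]
 [ 0.27  0.96 -0.  ]
 [ 0.   -0.   -1.  ]]
1.5707963267948966 [ 4.47781322e-01  2.76967969e-01  1.37172231e+00 -4.44089210e-16
  1.49290237e+00 -1.12301500e+00]
-1.5707963267948966 [ 4.47781322e-01  2.76967969e-01  1.37172231e+00 -4.44089210e-16
  1.49290237e+00  2.01857765e+00]
1.5707963267948966 [-5.19399793e-01  2.03558191e-01  1.46188168e+00 -4.44089210e-16
  1.47615278e+00 -2.09019612e+00]
-1.5707963267948966 [-5.19399793e-01  2.03558191e-01  1.46188168e+00 -4.44089210e-16
  1.47615278e+00  1.05139653e+00]
3.5166999999999997
```

View pics/w01.png

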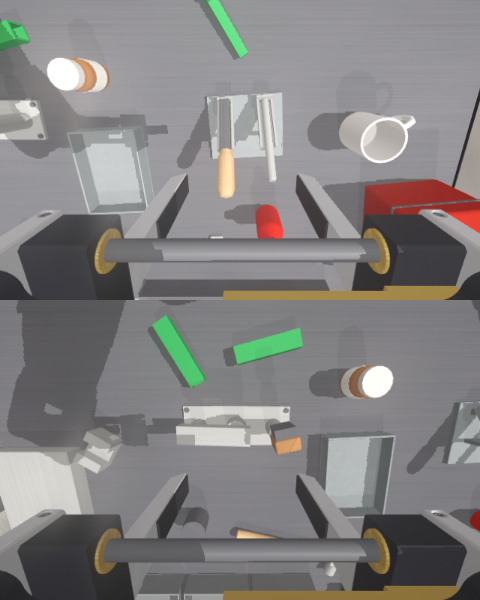

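```bash
python3 - <<'E'
import cv2
a=cv2.imread("pics/w0.png")[115:275,265:400];b=cv2.imread("pics/w1.png")[125:215,225:415]
cv2.imwrite("pics/c0.png",cv2.resize(a,None,fx=3.7,fy=3.7,interpolation=cv2.INTER_CUBIC))
cv2.imwrite("pics/c1.png",cv2.resize(b,None,fx=4,fy=4,interpolation=cv2.INTER_CUBIC))
E
```

```text
(no output)
```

View pics/c0.png

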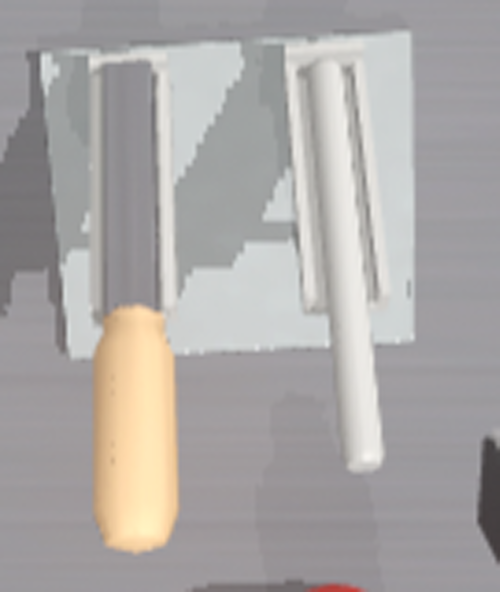

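View pics/c1.png

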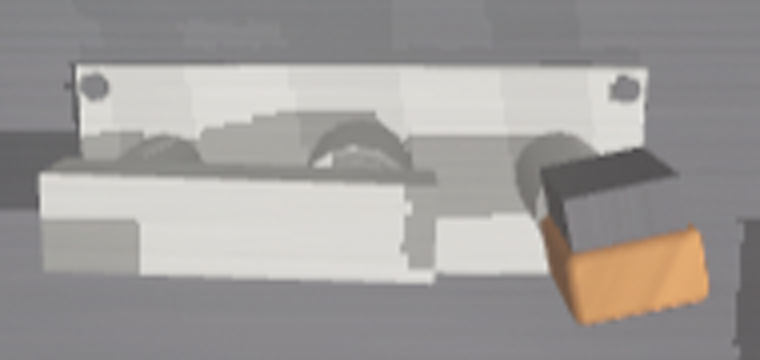

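c0: the file is in the left channel (rest -y side), handle end at (137,545); the punch is in the right channel, head at (363,462). c1: the offcut's top-face corners are about (40,172), (435,185), (433,283), (42,271). The stand base's near corners are (76,66) and (648,68). The middle tube looks like the wide one. Next I compute poses and check IK options.

```bash
cat >> h.py <<'E'
def load(i):
    z=np.load("pics/w%d.npz"%i); return z["arr_0"],z["arr_1"],z["arr_2"],z["arr_3"]
E
python3 - <<'E'
from h import *
C0,C1,Ct=load(0),load(1),cam("top")
a=lambda p:np.array(p)/3.7+[265,115]; b=lambda p:np.array(p)/4+[225,125]
R=onz(C0,a([(40,52),(411,34),(414,340),(70,357)]),.008); c=R.mean(0)
yv=(R[1]-R[0])+(R[2]-R[3]); xv=(R[3]-R[0])+(R[2]-R[1]); print("rest",R.round(4),c.round(4),np.arctan2(-yv[0],yv[1]),np.arctan2(xv[1],xv[0]))
yaw=(np.arctan2(-yv[0],yv[1])*150+np.arctan2(xv[1],xv[0])*130)/280
ex=np.array([np.cos(yaw),np.sin(yaw),0]);ey=np.array([-np.sin(yaw),np.cos(yaw),0]);s,co=np.sin(np.radians(40)),np.cos(np.radians(40))
u=co*ex+np.array([0,0,s]); n=-s*ex+np.array([0,0,co]); base=np.array([c[0],c[1],0])-.05*ex+[0,0,.02]
res={}
for nm,pts,off in(("file",[(130,62),(132,200),(135,330),(136,430),(135,535)],.009),("drift",[(323,65),(336,200),(349,330),(362,455)],.007)):
    o,d=rays(C0,a(pts)); q=base+n*off; X=o+d*(((q-o)@n)/(d@n))[:,None]
    print(nm,X.round(4).tolist(),"along",((X-q)@u).round(4),"lat",((X-q)@ey).round(4))
O=onz(C1,b([(40,172),(435,185),(433,283),(42,271)]),.108); L=(O[1]-O[0]+O[2]-O[3]); print("off",O.round(4).tolist(),O.mean(0),np.arctan2(L[1],L[0]),np.linalg.norm(L)/2)
S=onz(C1,b([(76,66),(648,68)]),.008); L=S[1]-S[0]; y=np.arctan2(-L[0],L[1]); m=S.mean(0)+.04*np.array([np.cos(y),np.sin(y),0]); print("stand",S.round(4).tolist(),m,y,np.linalg.norm(L))
for k in(-75,0,75): print(k,(m+k/1e3*np.array([-np.sin(y),np.cos(y),0])).round(4))
T=onz(C1,np.array([(320,437),(395,433),(387,517)])/.75-[0,400],.04); print("tray",T.round(4).tolist())
T=onz(Ct,[(287,160),(328,158.5),(330,217),(288,217.5)],.04); print("tray top",T.round(4).tolist(),T.mean(0))
def orient(head,dn): # heading azimuth, dn = angle below horizontal
    z=np.array([np.cos(head)*np.cos(dn),np.sin(head)*np.cos(dn),-np.sin(dn)]); y=np.array([-np.sin(head),np.cos(head),0]); return np.array([Ro.from_matrix(np.c_[k*np.cross(y,z),k*y,z]).as_quat() for k in(1,-1)])
for dn in(40,50,60):
  for hd in(-30,0,20,35,45,60):
    o=orient(np.radians(hd),np.radians(dn)); print(dn,hd,[[None if (j:=ctrl.solve_ik(p,q)) is None else np.round(j,1).tolist() for q in o] for p in([.47,-.25,.16],)])
E
```

```text
rest [[0.4268 0.2053 0.008 ]
 [0.4197 0.3537 0.008 ]
 [0.5476 0.3615 0.008 ]
 [0.5554 0.2128 0.008 ]] [0.4874 0.2833 0.008 ] 0.050142891268154716 0.05948027920298996
file [[0.4298, 0.2425, 0.0236], [0.4769, 0.2451, 0.0632], [0.5165, 0.2477, 0.0965], [0.5442, 0.2491, 0.1198], [0.5712, 0.2498, 0.1424]] along [-0.0051  0.0565  0.1082  0.1445  0.1797] lat [-0.0377 -0.0376 -0.0372 -0.0373 -0.0381]
drift [[0.4308, 0.3172, 0.0253], [0.4767, 0.3196, 0.0638], [0.5163, 0.3218, 0.0971], [0.5506, 0.3238, 0.1259]] along [-1.000e-04  5.990e-02  1.115e-01  1.564e-01] lat [0.0369 0.0368 0.0368 0.037 ]
off [[0.4567, -0.3353, 0.108], [0.4606, -0.2168, 0.108], [0.4911, -0.2171, 0.108], [0.4874, -0.3372, 0.108]] [ 0.47394218 -0.27657271  0.108     ] 1.5392096744739847 0.11935474679433994
stand [[0.434, -0.3481, 0.008], [0.4345, -0.1335, 0.008]] [ 0.47427009 -0.24088973  0.008     ] -0.002450745003807593 0.21465636556715956
-75 [ 0.4741 -0.3159  0.008 ]
0 [ 0.4743 -0.2409  0.008 ]
75 [ 0.4745 -0.1659  0.008 ]
tray [[0.4898, -0.0792, 0.04], [0.4818, 0.0641, 0.04], [0.6658, 0.0822, 0.04]]
tray top [[0.6621
[... 383 characters left out ...]
 0.5, 1.6, 0.8, 1.5, 2.5], [-0.9, 0.5, 1.6, 0.8, 1.5, -0.7]]]
50 -30 [[[-0.6, 0.1, 2.1, 0.1, 0.3, -1.7], [-0.6, 0.1, 2.1, 0.1, 0.3, 1.4]]]
50 0 [[None, [-0.8, 0.1, 2.1, 0.9, 0.6, 0.1]]]
50 20 [[None, [-0.9, 0.2, 1.9, 0.9, 0.9, -0.2]]]
50 35 [[None, [-0.9, 0.3, 1.8, 0.8, 1.1, -0.3]]]
50 45 [[None, [-0.9, 0.3, 1.8, 0.8, 1.2, -0.4]]]
50 60 [[None, [-0.9, 0.4, 1.6, 0.7, 1.4, -0.6]]]
60 -30 [[[-0.6, 0.1, 2.0, 0.0, 0.5, -1.6], [-0.6, 0.1, 2.0, 0.0, 0.5, 1.5]]]
60 0 [[None, [-0.7, 0.1, 2.0, 0.5, 0.7, 0.5]]]
60 20 [[None, [-0.8, 0.2, 1.9, 0.6, 0.9, 0.1]]]
60 35 [[None, [-0.8, 0.3, 1.8, 0.6, 1.1, -0.1]]]
60 45 [[None, [-0.8, 0.3, 1.7, 0.6, 1.2, -0.3]]]
60 60 [[None, [-0.8, 0.4, 1.6, 0.5, 1.3, -0.5]]]
```

```bash
cat >> h.py <<'E'
def best(pos,yaws):
    c=[(np.abs(np.array(j)-current_q()).max(),y) for y in yaws if (j:=ctrl.solve_ik(pos,down(y))) is not None]; return min(c)[1]
def st(*a): print(*a,"t",round(current_time_s(),2),"gap",round(current_finger_gap(),3),"F",np.round(current_force(),1),"grip",round(current_grip_force(),1))
E
python3 - <<'E'
from h import *
p=np.array([.474,-.2766]); y=best([*p,.2],[-.032,-.032+np.pi])
ctrl.move_to([*p,.16],down(y)); ctrl.move_straight([*p,.101],vel=.1); ctrl.gripper_close(); st("closed",current_position())
ctrl.move_straight([*p,.25],vel=.25); st("up")
q=np.array([.577,.005]); y2=best([*q,.15],[.05+k*np.pi/4 for k in(1,-1,3,-3)]); print(y,y2)
ctrl.move_to([*q,.15],down(y2)); ctrl.move_straight([*q,.05],vel=.2); ctrl.move_straight([*q,.0275],vel=.05); st("low",current_position())
ctrl.gripper_open(); st("open"); ctrl.move_straight([*q,.25],vel=.3); st("out")
_,a=grab("top","top1.png")
ctrl.move_to([.4743,-.2,.30],down(-np.pi/2)); C,im=grab("wrist","w2.png"); np.savez("pics/w2.npz",*C); st()
k=proj(C,[.4743,-.2409,.05])[0].astype(int); print(k)
b=cv2.resize(im[max(k[1]-60,0):k[1]+60,k[0]-110:k[0]+90],None,fx=4,fy=4,interpolation=cv2.INTER_CUBIC)
x0=max(k[1]-60,0); print("crop origin",k[0]-110,x0)
b[:200,600:]=cv2.resize(a[140:240,260:360],(200,200)); cv2.imwrite("pics/c2.png",b[:,:,::-1])
E
```

```text
closed [ 0.47399542 -0.27659771  0.10100549] t 6.72 gap 0.315 F [0.  0.4 0.4] grip 30.0
up t 7.47 gap 0.317 F [ 0.9  0.6 -3.6] grip 30.0
-0.032 0.8353981633974483
low [0.57688924 0.00503178 0.02716004] t 9.93 gap 0.317 F [ 0.4  0.1 -2.9] grip 30.0
open t 11.01 gap 1.002 F [-0.7  0.4 -0.4] grip 0.0
out t 11.9 gap 0.999 F [-0.4  0.1 -1.4] grip 0.0
t 13.73 gap 0.996 F [-0.6  0.1  0.2] grip 0.0
[351 175]
crop origin 241 115
```

View pics/c2.png

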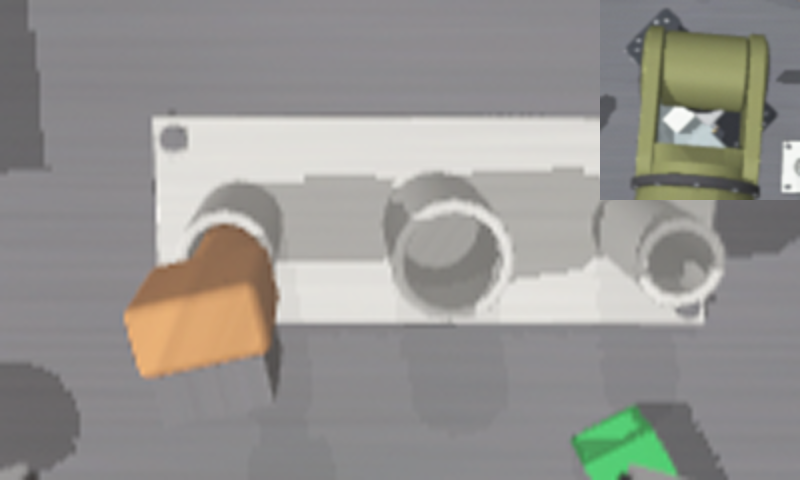

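Wide tube is in the middle, mouth at (452,258); narrow tube mouth at (682,262). Now I pick the file and hold it upright above the wide tube.

```bash
cat >> h.py <<'E'
def ori(head,dn,k=-1):
    z=np.array([np.cos(head)*np.cos(dn),np.sin(head)*np.cos(dn),-np.sin(dn)]); y=np.array([-np.sin(head),np.cos(head),0]); return Ro.from_matrix(np.c_[k*np.cross(y,z),k*y,z]).as_quat()
RY=.054; S40=np.radians(40); U=np.array([np.cos(S40)*np.cos(RY),np.cos(S40)*np.sin(RY),np.sin(S40)])
D=np.pi/180
def pick(foot,s,hold,head,mouth,dn=50):
    g=foot+U*s; q=ori(RY,(dn+50)*D); z=Ro.from_quat(q).apply([0,0,1]); 
    ctrl.move_to(g-z*.07,q); ctrl.move_straight(g,vel=.1); ctrl.gripper_close(); st("closed")
    ctrl.move_straight(g+[0,0,.14],vel=.15); st("lifted")
    ctrl.move_to([*mouth,.013+s+hold],ori(head*D,dn*D)); st("over")
E
python3 - <<'E'
from h import *
C=load(2) if 0 else None
z=np.load("pics/w2.npz"); C=tuple(z["arr_%d"%i] for i in range(4))
print(onz(C,np.array([(452,258),(682,262)])/4+[241,115],.078).round(4))
foot=np.array([.5442,.2491,.1198])-U*.1445
print(foot)
pick(foot,.135,.12,45,[.4743,-.2409])
ims=[]
for n in("scene","top"):
    C,im=grab(n,"f_%s.png"%n); P=np.array(current_position()); pts=proj(C,[P-[0,0,.135],P+[0,0,.05]]); print(n,pts.round(1))
    c=pts.mean(0).astype(int); x0,y0=c-[40,50]; ims.append(cv2.resize(im[y0:y0+100,x0:x0+80],None,fx=5,fy=5,interpolation=cv2.INTER_CUBIC)); print(x0,y0)
cv2.imwrite("pics/f.png",np.hstack(ims)[:,:,::-1])
E
```

```text
[[ 0.4741 -0.242   0.078 ]
 [ 0.4729 -0.3176  0.078 ]]
[0.43366793 0.24312546 0.02691719]
closed t 17.34 gap 0.291 F [-0.  -0.1 -0.1] grip 30.0
lifted t 18.43 gap 0.291 F [ 0.2  0.2 -2.3] grip 30.0
over t 20.26 gap 0.29 F [ 0.8 -0.7 -2.5] grip 30.0
scene [[224.7 181.2]
 [210.2 137.5]]
177 109
top [[393.7 224.1]
 [411.2 226.7]]
362 175
```

View pics/f.png

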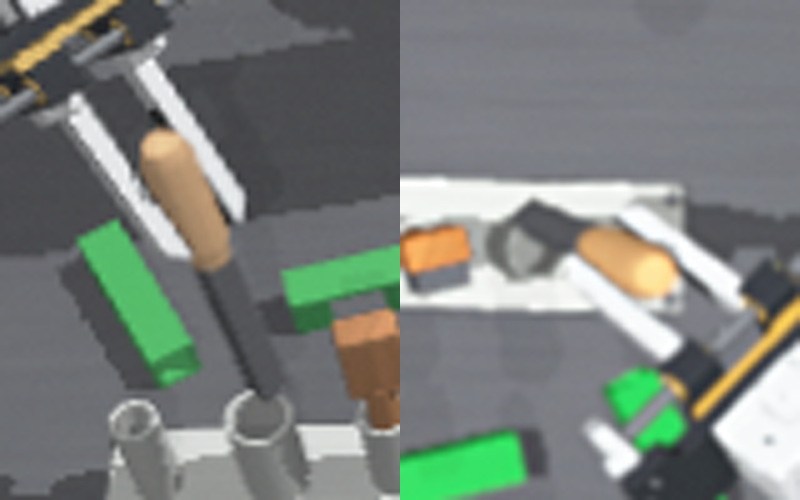

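The file has pivoted a little in the grip: the foot shows at scene (230,188) and top (389,216), against predictions of (225,181) and (394,224). I'll measure the tilt and correct it.

```bash
cat >> h.py <<'E'
def tools(pred, dark=None):
    pass
E
python3 - <<'E'
from h import *
Cs,Ct=cam("scene"),cam("top")
sc=lambda p:np.array(p)/5+[177,109]; tp=lambda p:(np.array(p)-[400,0])/5+[362,175]
X=tri(Cs,sc([(265,393),(210,262)]),Ct,tp([(530,212),(588,245)])); print(X.round(4))
P=np.array(current_position()); print(P)
h=np.array([1,1,0])/2**.5; 
for x in X:
    v=x[:3]-P; print("len",np.linalg.norm(v),"tilt along heading",np.degrees(np.arctan2(v@h,-v[2])),"lateral mm",1e3*v@np.array([-1,1,0])/2**.5)
E
```

```text
[[ 4.933e-01 -2.248e-01  1.273e-01  2.000e-04]
 [ 4.781e-01 -2.355e-01  2.277e-01  2.700e-03]]
[ 0.47463966 -0.24032334  0.26794083]
len 0.14270796329035068 tilt along heading 9.761089820440306 lateral mm -2.226158072562038
len 0.04070172075801112 tilt along heading 8.192394056048311 lateral mm 0.9745625788163808
```

```bash
cat > chk.py <<'E'
from h import *
def view(fn,s,top):
    ims=[]
    for n in("scene","top"):
        C,im=grab(n,fn+"_%s.png"%n); P=np.array(current_position()); pts=proj(C,[P-[0,0,s],P+[0,0,top]])
        x0,y0=pts[0].astype(int)-[40,60]; b=cv2.resize(im[y0:y0+100,x0:x0+80],None,fx=5,fy=5,interpolation=cv2.INTER_CUBIC)
        for p in pts: cv2.circle(b,tuple(int(v) for v in (p-[x0,y0])*5),3,(255,0,0),-1)
        ims.append(b); print(n,x0,y0)
    cv2.imwrite("pics/%s.png"%fn,np.hstack(ims)[:,:,::-1])
E
python3 - <<'E'
from chk import *
m=[.4742,-.2412]
ctrl.move_to([*m,.013+.135+.09],ori(45*D,59.5*D)); st(); view("f2",.135,.05)
E
```

```text
t 20.63 gap 0.288 F [-0.5  0.3 -2. ] grip 30.0
scene 186 127
top 351 163
```

View pics/f2.png

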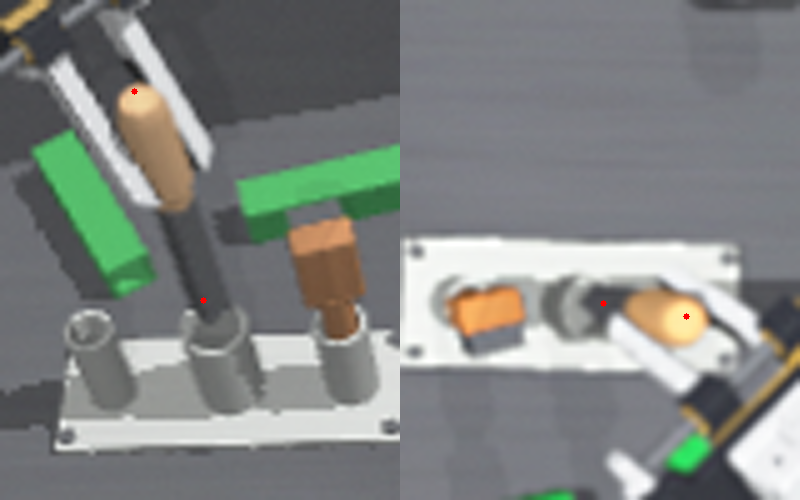

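Nearly upright now: the foot is about at scene (212,311) and top (591,297). I'll triangulate it, then nudge and lower under force watch.

```bash
cat >> h.py <<'E'
def lower(z,step,stop,f0):
    """Lower in small steps until the vertical force rises by stop N or z is reached."""
    while (p:=np.array(current_position()))[2]>z+.0005:
        p[2]=max(z,p[2]-step); ctrl.move_straight(p,vel=.06); d=np.array(current_force())-f0
        if d[2]>stop or np.hypot(d[0],d[1])>12: print("contact",d.round(1)); break
    st("z",np.round(current_position(),4))
E
python3 - <<'E'
from h import *
X=tri(cam("scene"),np.array([(212,311)])/5+[186,127],cam("top"),np.array([(191,297)])/5+[351,163])[0]; P=np.array(current_position())
print(X.round(4),P.round(4)); v=X[:3]-P
print("heading",v[:2].sum()/2**.5,"lat",(v[1]-v[0])/2**.5,"len",np.linalg.norm(v))
E
```

```text
[ 0.4783 -0.2355  0.0976  0.0011] [ 0.4745 -0.2408  0.2388]
heading 0.0064064264935328975 lat 0.0010932102264567473 len 0.1413435202436712
```

```bash
python3 - <<'E'
from h import *
m=[.4742,-.2414]
ctrl.move_to([*m,.23],ori(45*D,61.8*D)); ctrl.hold(.2); f0=np.array(current_force()); st()
lower(.14,.008,3,f0)
E
```

```text
t 21.18 gap 0.291 F [ 0.  -0.  -2.2] grip 30.0
contact [-0.4 -1.6  6.7]
z [ 0.4735 -0.241   0.147 ] t 24.08 gap 0.293 F [-0.3 -1.6  4.5] grip 30.0
```

```bash
python3 - <<'E'
from chk import *
ctrl.gripper_open(); st("file free")
P=np.array(current_position()); z=Ro.from_quat(current_tool_rot()).apply([0,0,1]); ctrl.move_straight(P-z*.11,vel=.2)
ctrl.move_straight(np.array(current_position())+[0,0,.08],vel=.3)
foot=np.array([.5163,.3218,.0971])-U*.1115
pick(foot,.118,.10,45,[.4735,-.3167]); view("d1",.118,.042)
E
```

```text
file free t 25.19 gap 0.994 F [-0.5  0.1  0.9] grip 0.0
closed t 30.62 gap 0.142 F [1.2 0.8 0.9] grip 30.0
lifted t 31.7 gap 0.141 F [ 0.3 -0.2 -1.9] grip 30.0
over t 33.99 gap 0.141 F [ 1.   0.4 -2.3] grip 30.0
scene 159 125
top 377 164
```

View pics/d1.png

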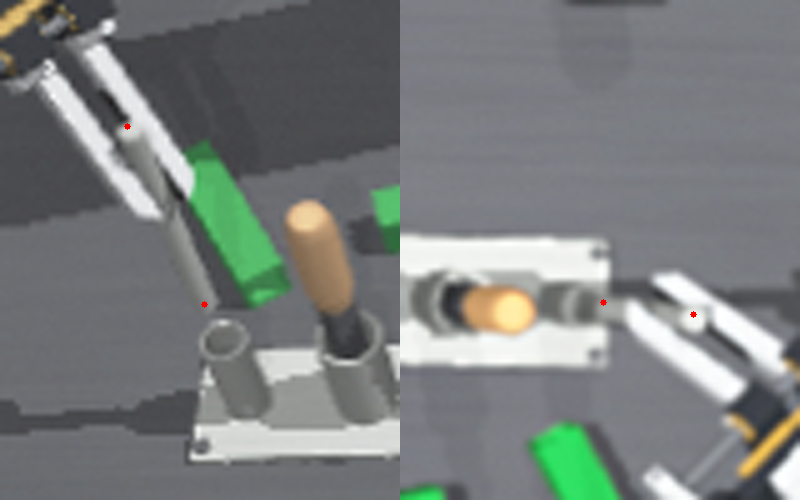

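The file stands in the wide tube, head at scene (307,220). The punch hangs within about 1–2° of upright, foot near scene (206,304), just short of the narrow mouth at (222,340). I'll make a small correction and lower it.

```bash
python3 - <<'E'
from h import *
X=tri(cam("scene"),np.array([(206.5,305)])/5+[159,125],cam("top"),np.array([(200,299)])/5+[377,164])[0]; P=np.array(current_position()); v=X[:3]-P
print(X.round(4),"heading",v[:2].sum()/2**.5,"lat",(v[1]-v[0])/2**.5,"len",np.linalg.norm(v))
m=[.4735,-.3167]
ctrl.move_to([*m,.013+.118+.075],ori(45*D,51.7*D)); ctrl.hold(.2); f0=np.array(current_force()); st()
lower(.122,.006,3,f0)
E
```

```text
[ 0.4762 -0.3138  0.1157  0.0008] heading 0.0033019250030893277 lat 5.954769416540878e-05 len 0.11538131767818108
t 34.54 gap 0.144 F [-0.3  0.5 -0.5] grip 30.0
contact [ 0.9 -1.   6.6]
z [ 0.473  -0.3158  0.1309] t 37.62 gap 0.141 F [ 0.6 -0.5  6.1] grip 30.0
```

Contact came at the expected floor height (0.131), so I release, back off and check.

```bash
python3 - <<'E'
from h import *
ctrl.gripper_open()
P=np.array(current_position()); z=Ro.from_quat(current_tool_rot()).apply([0,0,1]); ctrl.move_straight(P-z*.11,vel=.2)
ctrl.move_straight(np.array(current_position())+[0,0,.08],vel=.3)
ctrl.move_to([.149,.529,.25],down(1.84)); st()
a=grab("top","e_top.png")[1][140:260,280:440]; b=grab("scene","e_scene.png")[1][140:260,180:340]
cv2.imwrite("pics/e.png",cv2.resize(np.hstack([a,b]),None,fx=2.5,fy=2.5,interpolation=cv2.INTER_CUBIC)[:,:,::-1])
E
```

```text
t 43.29 gap 0.995 F [-0.8  0.   0.2] grip 0.0
```

View pics/e.png

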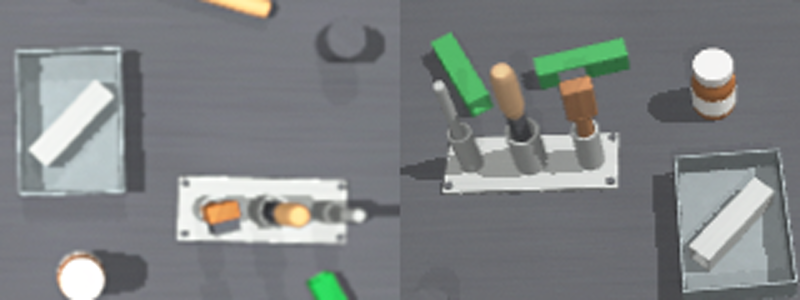

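The offcut lies flat and diagonal in the tray (top view, around (72,123)). The punch (head at (357,215)), file (292,215) and brush all stand in their tubes, and the arm is clear.

```bash
python3 -c "
from workcell import order
print(order.sign_off())"
```

```text
the job is handed in; nothing more can be done
None
```

The job is handed in at about 43 s of the 72 s: the last pictures show the offcut flat in the tray, the punch in the narrow tube, the file blade down in the wide tube, and the brush still standing; sign-off returned no verdict.

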